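# Zero the milk scale at the coffee bar

### The arm

A 7-joint arm with a two-finger parallel gripper is mounted at the origin on the work surface. World frame = base frame: x ahead of the robot, y to its left, z up, the work surface at z = 0. Lengths are in m, angles in rad, forces in N, time in s.
With the tool pointing down it reaches from about 0.375 to 0.925 m from the base axis. Payload 3.1 kg.
Tool frame: the origin (TCP) lies between the finger pads; the fingertips stand 19 mm ahead of it and the grasp point (between the pads) is the TCP; z points along the fingers, y is the direction in which the jaws open and shut (so a half turn about z gives the same grasp; the last joint's range is limited). The gripper opens to 85 mm and grips with 20 to 120 N. Pads are 22 mm wide; open, the fingers measure 114 mm over their backs; the gripper's body (76 mm by 85 mm) begins 54 mm behind the grasp point. The pads swing forward as they close: fully open they stand 13 mm farther back than shut.
Start: joints at [1.039, 0.383, 0.044, 1.598, -0.018, 1.161, -0.05], TCP at [0.273, -0.59, 0.25] pointing down, gripper open.
Joint ranges: [-2.61, 2.61], [-0.41, 2.15], [-1.48, 1.57], [0, 2.5], [-1.57, 4.71], [0.05, 1.97], [-2.85, 2.85]. Speed limits (rad/s): [2.79, 2.79, 3.14, 3.14, 3.14, 3.14, 3.14].

### API

Orientations are given as a unit quaternion [x, y, z, w].
In Python, from bench import move_ptp, movel, move_j, move_gripper, pause, inverse_kinematics, read_camera, camera_params, MotionError, sign_off, look_for, tip_of, read_time_s, read_qpos, read_joint_vel, read_effort, read_eef_pos, read_tcp_rot, read_ft_force, read_ft_torque, read_finger_gap gives the robot as it stands. Calls block until the motion is done:
- move_ptp(position, orientation): joint-space move of the TCP to a pose.
- movel(position, orientation=None, speed=0.15): straight line of the TCP; orientation=None keeps the orientation; speed is the mean speed in m/s.
- move_j(angles): joint-space move.
- move_gripper(opening, effort=None): finger opening in m; effort is the grip in N (None keeps the last); returns when the fingers have stopped.
- pause(seconds).
- inverse_kinematics(position, orientation): joint angles nearest the present ones, or None.
- read_camera(name): name is "scene" or "top" or "wrist"; returns the picture (400x640x3 uint8, red, green, blue); there is no depth.
- camera_params(name): a dict with "K" (3x3 intrinsics, pixels), "dist_coeffs" ([k1, k2, p1, p2, k3] as OpenCV has them; the pictures are not rectified), "camera_from_world" (4x4, takes a point from world to camera coordinates). Camera axes: x right, y down, z forward; pixel columns grow to the right and rows downward; lengths in m; the calibration is good to about 2 mm. A picture is of the moment at which its call begins: read the wrist's pose just before it. camera_params takes no time and is no camera call; for the wrist camera it gives the pose at the moment of the call.
A pose or a line that the arm cannot do raises MotionError and nothing moves.
- sign_off(): hands the job in, once; it reports no verdict.
Trained networks look in the newest picture that a camera, given by its name, has taken for a name from the list of things; names that differ only in an ending like _2 or _b are one class to them, and where a whole thing is asked for, a point or a joint stands for the part that bears it (a point fixed in the world has none). Each returns a list of dicts, best first, with "confidence" (0 to 1); they miss things now and then, are a little off and sometimes report something else, mostly with a low value. They report only what shows in the picture. A call takes as long as a camera call. They do not tell look-alikes from the thing itself.
- look_for(camera, name): "at" ([column, row] in pixels, amid what is visible of it).
- tip_of(camera, name): "at" ([column, row] in pixels: a listed point, or the origin of a listed thing).
Readings, each from a call of its own:
- read_time_s(): time.
- read_qpos(): joint angles.
- read_joint_vel(): joint speeds.
- read_effort(): joint torques, N m.
- read_eef_pos(): TCP position.
- read_tcp_rot(): TCP orientation.
- read_ft_force(): force on the tool from outside, world axes, zero at the start.
- read_ft_torque(): the same for the moment, N m.
- read_finger_gap(): finger opening in m.
Only numpy, scipy, OpenCV 4.12 (cv2) and the standard library are available. Lean on these libraries where they do the work, as an engineer would, in place of code of your own. Each camera call takes 0.05 s, during which the arm holds its last target.

### The job

Zero the scale that has the steel milk pitcher standing on it: with a fingertip push its sliding cover fully open by the tab, reach down into the well to press the sunken tare key all the way down and hold it there for about a second, then push the cover fully shut again. Do not pick anything up: leave the pitcher standing where it is, do not work the cover or key of the other scale, which has the cup on it, and do not disturb the other things on the counter.

Things in the scene. Friction and masses are not known exactly. Their poses are not given: they have to be found in the camera images.
- scale_a: The scale to zero, with the steel pitcher on it: counter scale, fixed, 160 mm (its x) by 240 mm (its y), origin at the centre of its underside, z up. +y part: low steel weighing plate, top 22 mm high, centred at local (0, 51) mm. -y part: key block, local y -120 to -20 mm, top 50 mm high, with a round well sunk in its top at local (35, -70) mm and the tare key at the bottom of the well.
- scale_b: The other scale, with the cup on it; identical in build to scale_a. The two may stand either way round.
- well_a (a point): Centre of the mouth of the round vertical well of scale_a, 48 mm across, level with the top of its key block (50 mm above the counter); axes as scale_a. The key's top lies 22 mm below this when up, 27 mm when down.
- cover_a (a joint): Sliding cover of scale_a, in m: 0 = shut over the well; grows as it slides to the scale's -x side; 0.062 = fully open (stop), the well bare. About 1.5 N of friction, stays where left; starts between 0 and 0.018. An aluminium plate 60 mm (x) by 64 mm (y), 4 mm thick, top 54.5 mm above the counter, between two rails along x (inner faces 66 mm apart, tops 58 mm high).
- tab_a (a point): On scale_a: middle of the top edge of the upright push tab on the cover, 74.5 mm above the counter. The tab is 8 mm thick along the scale's x, 36 mm wide along y, and stands 20 mm above the cover plate, which reaches 30 mm from it either way along x. Moves with the cover; over the well's centre when shut.
- tare_a (a joint): Tare key of scale_a, in m: 0 = up, 0.005 = fully down. Springs back; needs about 2 N to start and 5 N to go fully down, straight down.
- key_a (a point): Centre of the top of the tare key of scale_a: a round black cap 26 mm across, at the centre of the well.
- cover_b (a joint): Sliding cover of scale_b, the same as cover_a. Not to be moved.
- tab_b (a point): Middle of the top edge of the push tab of scale_b, same sizes as on scale_a.
- tare_b (a joint): Tare key of scale_b. Not to be pressed.
- pitcher: Steel milk pitcher, 74 mm across and 80 mm high with a side handle at its +y, loose on the weighing plate of scale_a. Origin at the centre of its underside.
- cup: White ceramic cup, 72 mm across and 58 mm high with a side handle, loose on the weighing plate of scale_b. Origin at the centre of its underside.
- tamper: Steel tamper, 58 mm across and 84 mm high, loose on the counter on the -x side of scale_a. Origin under its centre.
- spoon: Steel spoon, 150 mm long, lying on the counter on the -x side of scale_b.
- carton: White milk carton with a gable top, 70 by 70 by 215 mm, loose, beyond the scales.
- tin: Tin 80 mm across and 120 mm high, loose, beyond the scales.
- jar: Amber jar 76 mm across and 110 mm high, loose, beyond the scales.
- portafilter: Portafilter lying on the counter, steel head 68 mm across with a black handle about 150 mm long, loose, beyond the scales.
Not all that is in view belongs to the job. Leave any brown or green look-alike of the pitcher alone.

How it is judged:
On the way, in this order (a step that is already met when the one before it is completed fails the run):
1. the cover of the pitcher's scale is pushed fully open (within 6 mm of its stop) (value of joint cover_a above 0.056 m), for 0.1 s.
2. a finger holds the sunken tare key down (at least 4 of its 5 mm) for 0.5 s, the cover open (value of joint tare_a above 0.004 m and contact force between the fingers and tare_a above 0.5 N and value of joint cover_a above 0.04 m), for 0.5 s.
3. the cover is pushed shut again (within 6 mm) (value of joint cover_a below 0.006 m and value of joint tare_a below 0.0015 m), for 0.2 s.
At the end, for the whole second after the job is handed in: The cover of the pitcher's scale is shut to within 6 mm, its tare key is up again, the pitcher stands upright on its plate within 15 mm of where it began, and the other scale's cover (8 mm), key and cup (15 mm) are as they were (all of step 3 and value of joint tare_b below 0.0015 m and distance of tab_b from where it was at the start of the episode below 0.008 m and horizontal distance between pitcher and scale_a below 0.085 m and distance of each of pitcher, cup from where it was at the start of the episode below 0.015 m and angle between pitcher's own z axis and vertical below 0.15 rad and linear speed of pitcher below 0.02 m/s); the robot touches nothing.
It fails at once if the pitcher is lifted, tipped or pushed more than 15 mm (distance of pitcher from where it was at the start of the episode above 0.015 m or angle between pitcher's own z axis and vertical above 0.3 rad).
It fails at once if the cup is lifted, tipped or pushed more than 15 mm (distance of cup from where it was at the start of the episode above 0.015 m or angle between cup's own z axis and vertical above 0.3 rad).
It fails at once if the other scale's tare key is pressed (value of joint tare_b above 0.003 m).
It fails at once if the other scale's cover is moved more than 8 mm (distance of tab_b from where it was at the start of the episode above 0.008 m).
It fails at once if another thing on the counter (tamper, spoon, carton, tin, jar or portafilter) is carried off or pushed more than 25 mm (distance of any of tamper, spoon, carton, tin, jar, portafilter from where it was at the start of the episode above 0.025 m).
It also fails if it takes over 48 s, if anything falls off the work surface, if the arm or the gripper's body presses on something with over 40 N, if the wrist force passes 120 N, or if a joint passes its speed limit or range.

## Working session

There is one attempt and no reset: what is moved stays moved. The work goes in short steps, each a Python script; the robot and the scene stay as the last script left them, time stands still between calls to the robot, and variables do not carry over. Pictures are saved under pics/ and viewed, and the job is handed in when it is done.

```bash
mkdir -p pics; ls; python3 - <<'E'
from bench import *
import cv2
print(read_time_s())
for c in ["scene","top","wrist"]:
    im=read_camera(c); cv2.imwrite(f"pics/{c}0.png",im[:,:,::-1])
    p=camera_params(c); print(c,p["K"],p["dist_coeffs"],p["camera_from_world"])
    for n in ["scale_a","well_a","tab_a","key_a","pitcher","cup","tamper","spoon"]:
        print(n,[(([round(v) for v in d["at"]]),round(d["confidence"],2)) for d in look_for(c,n)][:4],[(([round(v,1) for v in d["at"]]),round(d["confidence"],2)) for d in tip_of(c,n)][:4])
print(read_time_s(),read_tcp_rot(),read_finger_gap())
E
```

```text
pics
0.0
scene [[401.43273738   0.         311.7312448 ]
 [  0.         401.43273738 200.05555566]
 [  0.           0.           1.        ]] [0.02904856 0.         0.         0.         0.        ] [[ 0.44025723  0.897727   -0.01611861 -0.09695419]
 [ 0.75463293 -0.37969022 -0.53513034 -0.39872388]
 [-0.48652103  0.22343137 -0.84461572  1.42079544]
 [ 0.          0.          0.          1.        ]]
scale_a [([402, 178], 0.87), ([285, 214], 0.8)] [([410.1, 174.3], 0.92), ([295.8, 213.1], 0.91)]
well_a [([285, 216], 0.64)] [([276.7, 222.8], 0.69)]
tab_a [([396, 180], 0.86), ([274, 221], 0.74)] [([432.5, 167.6], 0.74), ([273.7, 217.1], 0.6), ([399.1, 175.7], 0.56)]
key_a [([364, 267], 0.17)] [([307.4, 197.0], 0.49), ([277.3, 229.5], 0.47)]
pitcher [([244, 165], 0.84), ([138, 270], 0.65), ([309, 188], 0.59)] [([145.3, 279.5], 0.98), ([249.2, 170.7], 0.8), ([310.6, 198.2], 0.68), ([418.0, 247.6], 0.56)]
cup [([435, 162], 0.84)] [([430.8, 166.2], 0.64)]
tamper [([291, 163], 0.81)] [([290.9, 167.8], 0.76)]
spoon [([406, 139], 0.71), ([397, 179], 0.32)] [([399.1, 143.5], 0.57), ([283.6, 30
[... 1156 characters left out ...]
01.11916346   0.         321.46529678]
 [  0.         301.11916346 197.88096766]
 [  0.           0.           1.        ]] [-0.00140275  0.          0.          0.          0.        ] [[ 4.20933893e-01 -9.07091151e-01  5.48753312e-04 -6.49556463e-01]
 [-8.65365139e-01 -4.01389500e-01  3.00049405e-01 -3.91427458e-02]
 [-2.71951896e-01 -1.26775836e-01 -9.53923505e-01  3.79844503e-01]
 [ 0.00000000e+00  0.00000000e+00  0.00000000e+00  1.00000000e+00]]
scale_a [] []
well_a [] []
tab_a [] []
key_a [] []
pitcher [([39, 30], 0.87), ([423, 13], 0.86)] [([45.3, 25.1], 0.92)]
cup [] []
tamper [] []
spoon [] []
2.55 [ 9.76564129e-01  2.15226628e-01  8.64633327e-06 -6.85272369e-06] 0.08517495753210101
```

View pics/scene0.png

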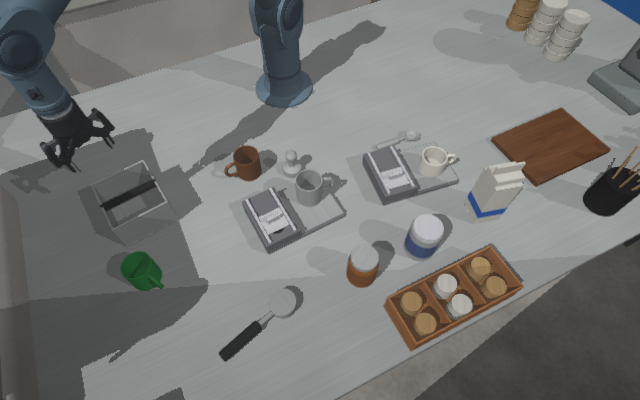

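View pics/top0.png

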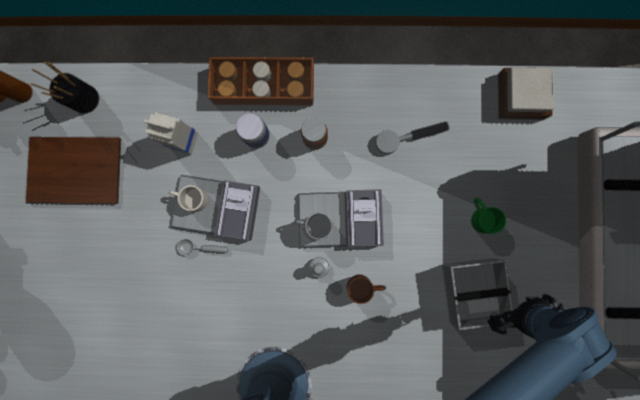

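```bash
python3 -c "
import cv2
im=cv2.imread('pics/top0.png')[140:310,150:400]
cv2.imwrite('pics/topz.png',cv2.resize(im,None,fx=3.2,fy=3.2,interpolation=cv2.INTER_CUBIC))"
```

```text
(no output)
```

View pics/topz.png

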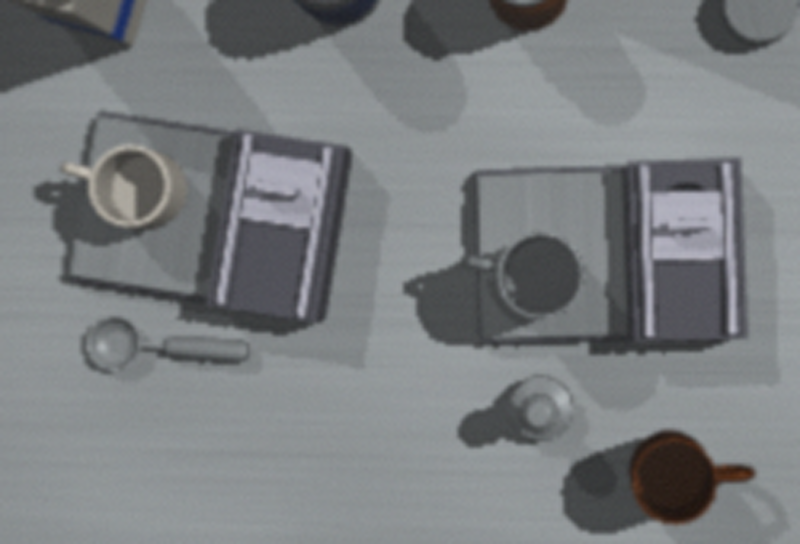

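The steel pitcher's scale is the right-hand one in the top view (block around pixel (364,218)). Its -x side faces the robot, towards the tamper at (318,268), and its cover is slightly open. Next I'll localize it.

```bash
cat > h.py <<'E'
from bench import *
import numpy as np, cv2
from scipy.optimize import least_squares
from scipy.spatial.transform import Rotation as R
def ray(p,uv):
    K=np.array(p["K"]);T=np.array(p["camera_from_world"])
    n=cv2.undistortPoints(np.array([[uv]],float),K,np.array(p["dist_coeffs"]))[0,0]
    d=T[:3,:3].T@np.array([n[0],n[1],1]); c=-T[:3,:3].T@T[:3,3]; return c,d
def onz(p,uv,z):
    c,d=ray(p,uv); return c+d*(z-c[2])/d[2]
def proj(p,X):
    T=np.array(p["camera_from_world"])
    return cv2.projectPoints(np.array(X,float).reshape(-1,3),cv2.Rodrigues(T[:3,:3])[0],T[:3,3],np.array(p["K"]),np.array(p["dist_coeffs"]))[0].reshape(-1,2)
def loc2w(s,L):
    L=np.atleast_2d(L); c,n=np.cos(s[2]),np.sin(s[2])
    return np.c_[s[0]+c*L[:,0]-n*L[:,1], s[1]+n*L[:,0]+c*L[:,1], L[:,2]]
def down(yaw): # tool z down, jaw (tool y) axis at angle yaw from world y
    return (R.from_euler('z',yaw)*R.from_quat([1,0,0,0])).as_quat()
E
python3 - <<'E'
from h import *
p=camera_params("top")
z=lambda u,v:(150+u/3.2,140+v/3.2)
for uv,h in [((740,158),.05),((747,337),.05),((628,163),.05),((636,341),.05),((478,172),.022),((483,340),.022)]:
    print(uv,onz(p,z(*uv),h).round(4))
print("tab",onz(p,(366.2,206.2),.0745).round(4),onz(p,(367,209),.0645).round(4), "tabB",onz(p,(235.2,197.6),.0745).round(4))
print("tamper",onz(p,(320.7,269.6),0).round(3),"pitcher",onz(p,(315.3,229.3),.022).round(3),onz(p,(360.8,288.2),0).round(3))
ps=camera_params("scene")
print("tab sc",onz(ps,(273.7,217.1),.0745).round(4))
for y in (0,np.pi,np.pi/2,-np.pi/2):
    q=inverse_kinematics([0.5,-0.08,0.3],down(y)); print(y,None if q is None else np.round(q,2))
E
```

```text
(740, 158) [ 0.5687 -0.3013  0.05  ]
(747, 337) [ 0.4102 -0.3091  0.05  ]
(628, 163) [ 0.5627 -0.2019  0.05  ]
(636, 341) [ 0.405  -0.2113  0.05  ]
(478, 172) [ 0.5548 -0.0664  0.022 ]
(483, 340) [ 0.4023 -0.074   0.022 ]
tab [ 0.5187 -0.2574  0.0745] [ 0.5114 -0.2604  0.0645] tabB [0.537  0.1103 0.0745]
tamper [ 0.334 -0.132  0.   ] pitcher [ 0.452 -0.115  0.022] [ 0.283 -0.25   0.   ]
tab sc [ 0.513  -0.2532  0.0745]
0 [ 0.41  0.09 -0.34  1.86  0.03  1.2  -1.52]
3.141592653589793 [ 0.65  0.11 -0.61  1.85  0.07  1.2   1.59]
1.5707963267948966 [ 0.53  0.1  -0.48  1.86  0.05  1.2   0.04]
-1.5707963267948966 [-1.21  0.2   1.44  1.92 -0.21  1.2  -2.83]
```

```bash
python3 - <<'E'
from h import *
q=down(0.05)
move_gripper(0.0,40)
move_ptp([0.45,-0.255,0.27],q)
p=camera_params("wrist"); im=read_camera("wrist"); cv2.imwrite("pics/w1.png",im[:,:,::-1])
T=np.array(p["camera_from_world"]); print("cam",-T[:3,:3].T@T[:3,3], T[2,:3]); np.save("T1.npy",T)
for n in ["well_a","tab_a","key_a","pitcher"]:
    for f in (look_for,tip_of):
        print(n,f.__name__,[([round(v,1) for v in d["at"]],round(d["confidence"],2)) for d in f("wrist",n)][:3])
print(read_time_s(),read_eef_pos(),read_finger_gap(),read_ft_force())
E
```

```text
cam [ 0.52620322 -0.2519583   0.39423645] [-0.29954892 -0.01557074 -0.95395388]
well_a call [([288.5, 120.5], 0.87)]
well_a call [([321.8, 108.8], 0.65)]
tab_a call [([4.8, 84.4], 0.77), ([324.4, 118.2], 0.7)]
tab_a call [([323.6, 120.8], 0.8)]
key_a call [([3.7, 84.6], 0.52)]
key_a call []
pitcher call [([608.7, 151.1], 0.79), ([289.1, 275.1], 0.51)]
pitcher call [([213.3, 148.7], 0.85)]
5.1833 [ 0.44990035 -0.25526395  0.26990999] 0.0002252427894536371 [ 0.38057162  1.28766523 -0.97241923]
```

View pics/w1.png

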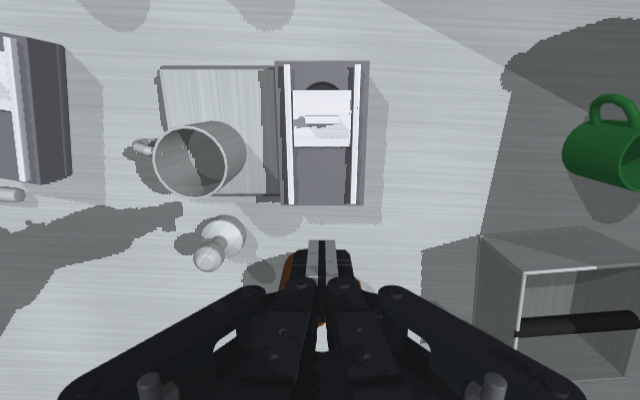

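```bash
python3 -c "
import cv2
im=cv2.imread('pics/w1.png')[50:220,260:390]
cv2.imwrite('pics/w1z.png',cv2.resize(im,None,fx=3.5,fy=3.5,interpolation=cv2.INTER_CUBIC))"
```

```text
(no output)
```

View pics/w1z.png

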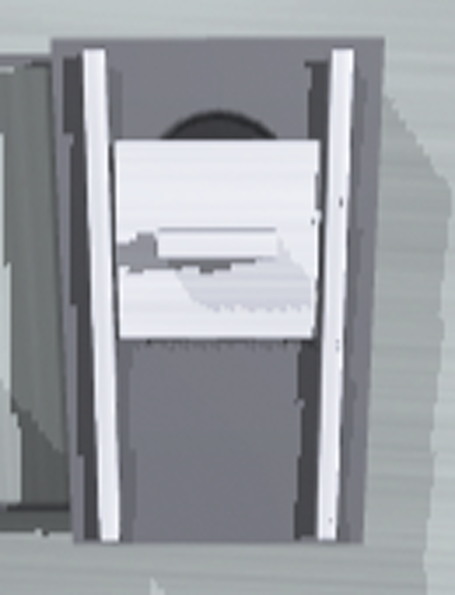

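```bash
python3 - <<'E'
from h import *
p=camera_params("wrist"); p=dict(p); p["camera_from_world"]=np.load("T1.npy")
z=lambda u,v:(260+(u+.5)/3.5-.5,50+(v+.5)/3.5-.5)
bl=np.array([z(52,39),z(384,39),z(361,544),z(76,543)])
co=np.array([z(115,141),z(320,141),z(317,338),z(121,338)])
for b in bl: print(onz(p,b,.05).round(4))
for b in co: print("cover",onz(p,b,.0545).round(4))
BL=np.array([[80,-20,50],[80,-120,50],[-80,-120,50],[-80,-20,50]])/1e3
CO=np.array([[65,-38,54.5],[65,-102,54.5],[5,-102,54.5],[5,-38,54.5]])/1e3
def res(s):
    C=CO.copy(); C[:,0]-=s[3]
    return np.r_[(proj(p,loc2w(s,BL))-bl).ravel(),(proj(p,loc2w(s,C))-co).ravel()]
f=least_squares(res,[.49,-.18,.05,.01]); print(f.x.round(4),res(f.x).round(2)); np.save("s.npy",f.x)
s=f.x
print("well",loc2w(s,[.035,-.07,.05]),"tab",loc2w(s,[.035-s[3],-.07,.0745]))
pt=camera_params("top")
print("top check",proj(pt,loc2w(s,BL)).round(1).tolist(),[(150+u/3.2,140+v/3.2) for u,v in ((628,163),(740,158),(747,337),(636,341))])
E
```

```text
[ 0.5662 -0.2011  0.05  ]
[ 0.5711 -0.3004  0.05  ]
[ 0.4114 -0.3079  0.05  ]
[ 0.407  -0.2097  0.05  ]
cover [ 0.5382 -0.2209  0.0545]
cover [ 0.5412 -0.2831  0.0545]
cover [ 0.4818 -0.2868  0.0545]
cover [ 0.4787 -0.224   0.0545]
[ 0.4854 -0.1848  0.0499  0.0139] [-0.24 -0.06  0.27 -0.18  0.67  0.   -0.72  0.41 -0.63 -0.15  1.01 -0.23
  0.31  0.22 -0.7   0.3 ]
well [[ 0.5238277  -0.25299198  0.05      ]] tab [[ 0.50993929 -0.2536859   0.0745    ]]
top check [[345.9, 189.7], [381.0, 188.5], [383.3, 244.9], [347.9, 246.0]] [(346.25, 190.9375), (381.25, 189.375), (383.4375, 245.3125), (348.75, 246.5625)]
```

```bash
python3 - <<'E'
from h import *
s=np.load("s.npy"); q=down(s[2])
W=lambda x,y,z: loc2w(s,[x,y,z])[0]
f0=read_ft_force()
tx=.035-s[3]
movel(W(tx+.024,-.07,.13),q,speed=.2)
f0=np.array(read_ft_force())
movel(W(tx+.024,-.07,.082),speed=.06)
print(read_time_s(),read_eef_pos(),np.array(read_ft_force())-f0)
im=read_camera("wrist");cv2.imwrite("pics/w2.png",im[:,:,::-1])
im=read_camera("scene");cv2.imwrite("pics/s2.png",im[150:280,220:360,::-1].repeat(5,0).repeat(5,1))
E
```

```text
7.1 [ 0.53428857 -0.25261298  0.08227815] [-0.51447678 -0.20145779 -0.62944104]
```

View pics/w2.png

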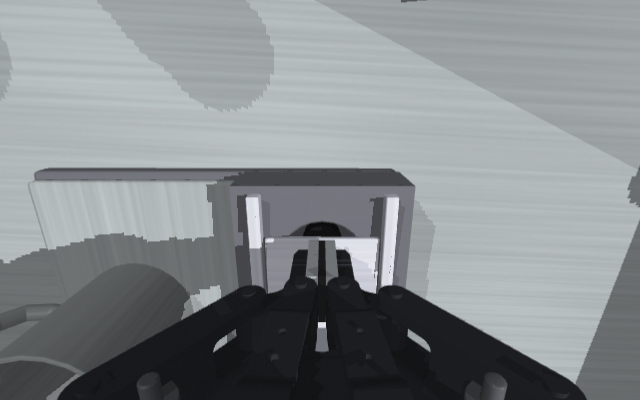

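View pics/s2.png

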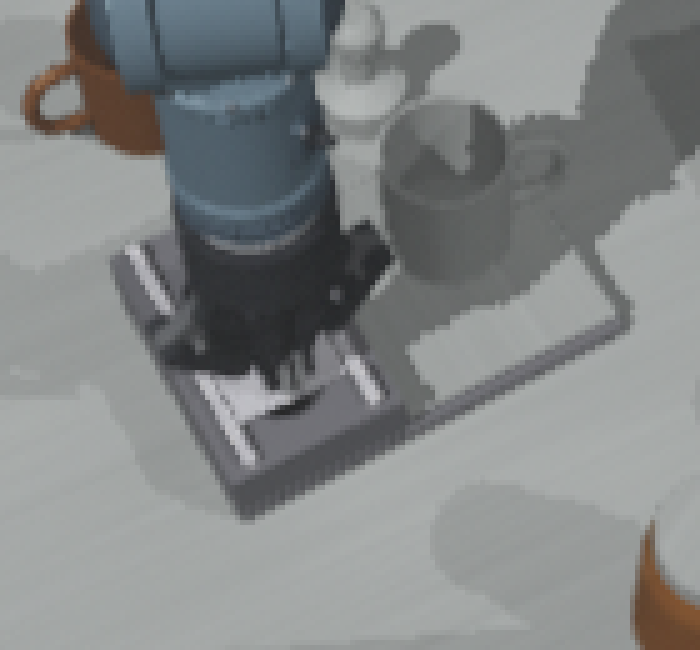

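Tips sit over the cover on the tab's +x side with no contact force. Next I'll push it open, watching the force.

```bash
python3 - <<'E'
from h import *
s=np.load("s.npy"); q=down(s[2])
W=lambda x,y,z: loc2w(s,[x,y,z])[0]
f0=np.array(read_ft_force()); ax=np.array([np.cos(s[2]),np.sin(s[2]),0])
for x in [.035,.025,.01,-.002,-.006,-.009,-.011,-.013,-.015,-.017]:
    movel(W(x,-.07,.081),speed=.05)
    df=np.array(read_ft_force())-f0; e=np.array(read_eef_pos())
    print(x,round((e-W(0,-.07,0))@ax,4),df.round(2),round(read_time_s(),2))
    if df@ax>7: break
for c in ["wrist","scene"]:
    im=read_camera(c);cv2.imwrite(f"pics/{c}3.png",im[:,:,::-1] if c=="wrist" else im[150:280,220:360,::-1].repeat(5,0).repeat(5,1))
E
```

```text
0.035 0.0343 [ 1.47  0.69 -0.17] 7.55
0.025 0.0242 [1.43 0.46 0.51] 7.9
0.01 0.0088 [ 1.47  0.59 -0.57] 8.35
-0.002 -0.0031 [ 0.93  0.7  -0.44] 8.74
-0.006 -0.0065 [1.43 0.48 0.09] 8.99
-0.009 -0.0091 [1.31 0.99 0.78] 9.24
-0.011 -0.011 [ 1.85 -0.19  0.19] 9.49
-0.013 -0.0119 [ 5.31  1.28 -2.36] 9.74
-0.015 -0.012 [ 9.36  0.17 -5.74] 9.99
```

View pics/wrist3.png

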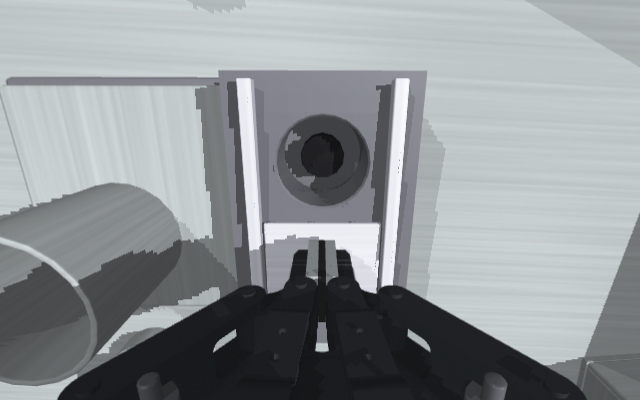

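View pics/scene3.png

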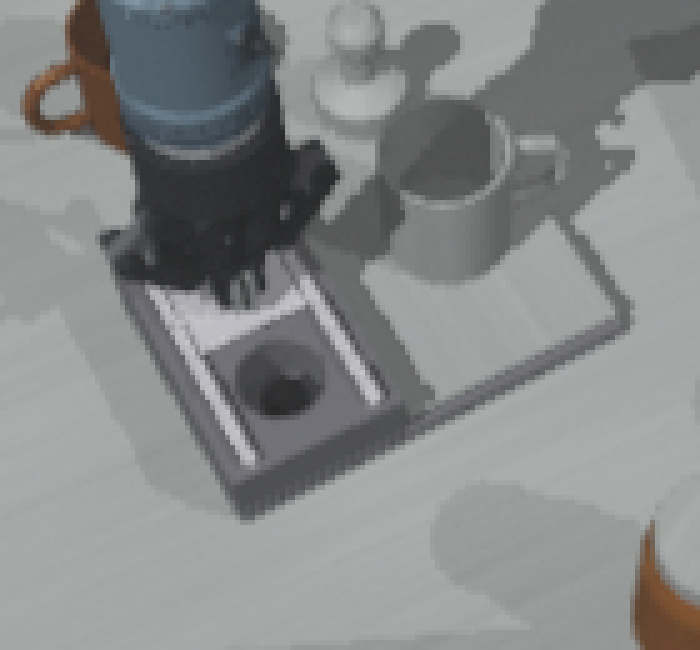

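The cover hit its stop at exactly the predicted place (-12 mm) and the well is bare at (323,159). Next I'll press the key.

```bash
python3 - <<'E'
from h import *
s=np.load("s.npy"); q=down(s[2])
W=lambda x,y,z: loc2w(s,[x,y,z])[0]
p=camera_params("wrist"); print("proj well/key",proj(p,[W(.035,-.07,.05),W(.035,-.07,.028)]).round(1).tolist())
movel(W(-.005,-.07,.081),speed=.1)
movel(W(-.005,-.07,.1),speed=.15)
movel(W(.035,-.07,.1),q,speed=.15)
pause(.15); f0=np.array(read_ft_force()); print(read_eef_pos(),W(.035,-.07,.1))
movel(W(.035,-.07,.052),speed=.08)
print(np.array(read_ft_force())-f0,read_eef_pos())
for z in [.047,.045,.043,.042,.041,.040,.039,.038]:
    movel(W(.035,-.07,z),speed=.04)
    df=np.array(read_ft_force())-f0; print(z,read_eef_pos()[2].round(4),df.round(2),round(read_time_s(),2))
    if df[2]>9 or np.hypot(*df[:2])>15: break
E
```

```text
proj well/key [[322.8, 163.2], [322.6, 156.3]]
[ 0.52200924 -0.25326844  0.09931889] [ 0.5238277  -0.25299198  0.1       ]
[1.00153389 0.08537533 0.46610444] [ 0.52401629 -0.25301063  0.05188383]
0.047 0.0473 [0.35 0.41 1.48] 12.21
0.045 0.0454 [0.7  1.89 3.74] 12.46
0.043 0.0433 [0.73 0.28 4.21] 12.71
0.042 0.0423 [0.57 0.32 3.65] 12.96
0.041 0.0421 [-1.91  1.54  9.12] 13.21
```

```bash
python3 - <<'E'
from h import *
s=np.load("s.npy"); q=down(s[2])
W=lambda x,y,z: loc2w(s,[x,y,z])[0]
pause(1.1); print("hold",read_eef_pos()[2],read_ft_force())
movel(W(.035,-.07,.12),speed=.12)
c=read_camera("wrist");cv2.imwrite("pics/w4.png",c[:,:,::-1])
movel(W(-.054,-.07,.12),q,speed=.15)
pause(.15); f0=np.array(read_ft_force()); ax=np.array([np.cos(s[2]),np.sin(s[2]),0])
movel(W(-.054,-.07,.081),speed=.08)
print(read_eef_pos(),np.array(read_ft_force())-f0)
for x in [-.04,-.02,0,.01,.015,.017,.019,.021,.023]:
    movel(W(x,-.07,.081),speed=.06)
    df=np.array(read_ft_force())-f0; e=np.array(read_eef_pos())
    print(x,round((e-W(0,-.07,0))@ax,4),df.round(2),round(read_time_s(),2))
    if df@ax<-7: break
for c in ["wrist","scene"]:
    im=read_camera(c);cv2.imwrite(f"pics/{c}5.png",im[:,:,::-1] if c=="wrist" else im[150:280,220:360,::-1].repeat(5,0).repeat(5,1))
E
```

```text
hold 0.0420994885112703 [-1.42879369  0.20372239  9.63093752]
[ 0.43495317 -0.25739564  0.08076646] [0.36973688 0.30475915 0.32805623]
-0.04 -0.0389 [ 0.24 -0.17  0.29] 17.08
-0.02 -0.0189 [0.89 0.63 0.63] 17.57
0 0.0012 [ 0.08  0.39 -0.27] 18.05
0.01 0.011 [0.67 0.32 0.72] 18.37
0.015 0.0156 [0.08 0.05 0.32] 18.62
0.017 0.017 [-0.17 -0.32  0.4 ] 18.87
0.019 0.0189 [-1.17  0.06  0.26] 19.12
0.021 0.0203 [-3.3   0.15  1.61] 19.37
0.023 0.0204 [-5.6  -0.22  4.91] 19.62
```

View pics/w4.png

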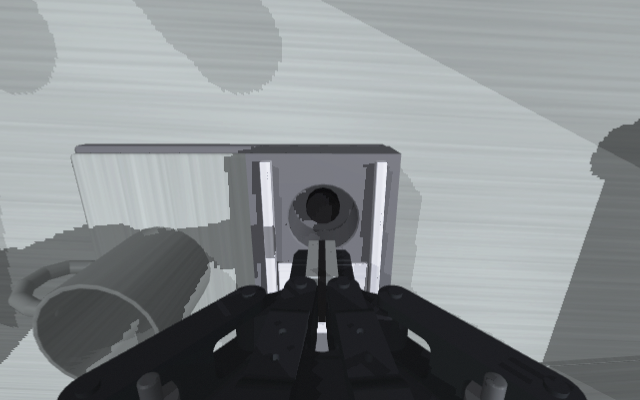

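View pics/scene5.png

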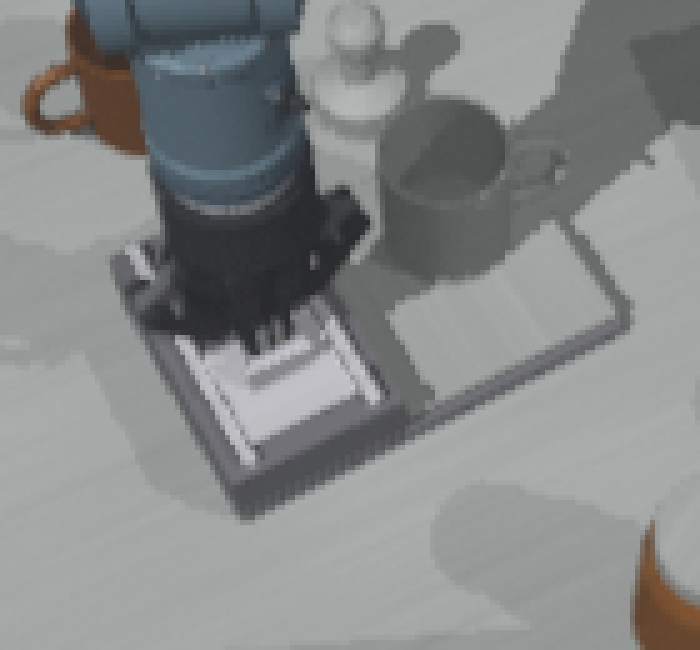

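The cover reached its shut stop, measured at +20.4 mm against a predicted +20 mm. The key is up and the well is covered. Next I'll retreat and check.

```bash
python3 - <<'E'
from h import *
s=np.load("s.npy"); q=down(s[2])
W=lambda x,y,z: loc2w(s,[x,y,z])[0]
pause(.2)
movel(W(.012,-.07,.081),speed=.06)
movel(W(.012,-.07,.14),speed=.15)
movel(W(-.035,-.07,.27),q,speed=.2)
pause(.2)
p=camera_params("wrist");im=read_camera("wrist");cv2.imwrite("pics/w6.png",im[:,:,::-1])
CO=np.array([[65,-38,54.5],[65,-102,54.5],[5,-102,54.5],[5,-38,54.5]])/1e3
print("expected shut corners",proj(p,loc2w(s,CO)).round(1).tolist(),read_ft_force(),read_time_s())
im=read_camera("top");cv2.imwrite("pics/top6.png",im[:,:,::-1])
E
```

```text
expected shut corners [[292.5, 78.9], [353.7, 78.9], [351.9, 137.1], [294.0, 137.0]] [ 0.04724931 -0.76401243 -0.58792197] 21.8833
```

View pics/w6.png

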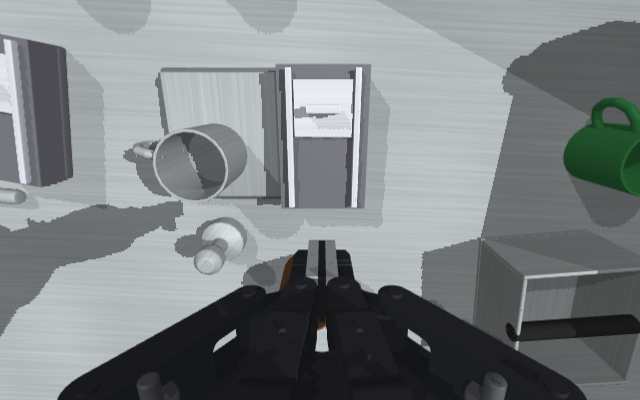

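View pics/top6.png

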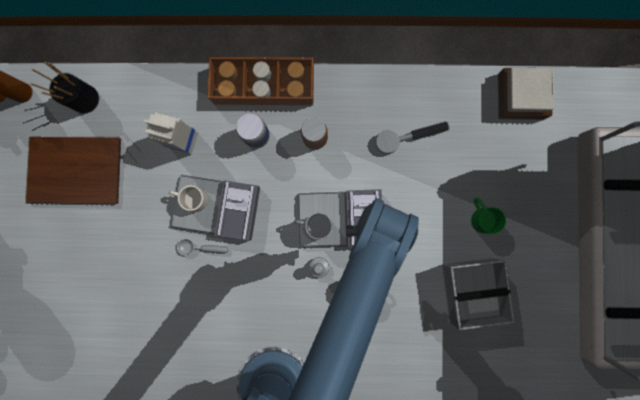

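The cover's corners in the picture, about (293,79) to (352,137), match the predicted shut position. The pitcher, cup and other things in view are where they were. Handing in.

```bash
python3 -c "
from bench import *
print(sign_off(), read_time_s())"
```

```text
the job is handed in; nothing more can be done
the job is handed in; nothing more can be done
```

The pitcher's scale is zeroed and the job is handed in. The robot's clock read 21.9 s at the last check, before hand-in, and `sign_off` gives no verdict.

- **Opening:** with the gripper shut, I pushed the tab until the cover hit its open stop at about 9 N. The tool stopped at -12.0 mm, as predicted. The cover started about 14 mm open.
- **Tare key:** I pressed it to the bottom of its travel (tool height 42.1 mm, predicted 42 mm) and held it there for at least 1.1 s at about 9.6 N.
- **Closing:** I pushed the cover back to its shut stop. The tool stopped at +20.4 mm, predicted +20 mm.
- **Last checks:** in the final wrist picture the cover's corners are within about 2 pixels of the fully shut position. The pitcher, cup, tamper, spoon and other things in view look unmoved. The brown cup is mostly hidden behind the arm in the final pictures. The arm is clear of everything, with about 1 N (noise level) on the wrist.

No check failed. The measured positions agreed between the top and wrist cameras to about 1–3 mm.

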